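Slide the heavy battery box home in its bench dock

TASK

Push the heavy green battery box across the bench into the yellow dock until it sits fully home, flush against the back stop between the side rails. Push only on its low wooden sled, so that it slides upright instead of tipping: do not touch the box above the sled, do not grip or lift it, and leave the mallet, can, carburettor and spray bottle where they are. Finish with the hand clear of everything.

Things in the scene. Friction and masses are not known exactly. Their poses are not given: they have to be found in the camera images.
- sled: Light-wood sled board, 160 (its x) x 125 (its y) x 30 mm high, loose on the bench, carrying a tall box; about 1.5 kg together (varies), top-heavy. Origin: on the underside, straight below the box's centre. Its -y end, 35 mm from the origin, enters the dock first; its +y end is a bare toe ending 90 mm from the origin. Board spans x -80 to +80 mm; z up.
- case: Battery box fixed on the sled, moving with it: green, black lid, carrying handle; 154 mm along x, 74 mm along y, 130 mm high without the handle (lid top 160 mm, handle top 188 mm above the bench). Origin: centre of its underside, 30 mm above the sled's; same axes. Robot must not touch it.
- nose (a point): Middle of the sled's leading (-y) face, 15 mm above the bench, flush with the box above to 2 mm. Same axes as the sled. It starts pointing (-y) roughly to the dock, up to 0.2 rad askew and 25 mm off the dock's centreline.
- toe (a point): Middle of the sled's rear (+y) end face, 15 mm above the bench: the place to push, towards the sled's -y. The flat face is 160 mm wide, 30 mm high, 55 mm behind the box, so two spread fingertips can push it. Sliding takes about 5 to 13 N; pushed well above the board the load tips over.
- dock: Yellow U-shaped dock fixed to the bench, 25 mm high, no floor, open at +y. Origin: bench level, middle of the back stop's inner face. Inner faces of the side rails at x = -95 and +95 mm (15 mm play each side of the sled). Sled home: axes parallel to the dock's, nose at the dock's y = 0, sled origin at y = 35 mm. z up.
- mouth (a point): Middle of the dock's mouth, at dock x = 0, y = 85 mm, 12 mm above the bench, same axes as the dock: the parallel rails reach from the stop to here, then flare outwards until about y = 120 mm. The back stop is 28 mm thick (dock y = -28 to 0 mm).
- mallet: Mallet lying on the bench, leave alone: handle 26 mm thick along its y, black rubber head 48 mm high at its -y end, 300 mm long in all. Origin at bench level, near the middle.
- can: Blue drink can standing on the bench, 66 mm in diameter, 122 mm high, leave alone. Origin: centre of its underside.
- carburettor: Grey metal carburettor, 100 x 75 x 68 mm, leave alone. Origin: centre of its underside.
- sprayer: Amber spray bottle with a white head, 76 mm in diameter, 213 mm high, leave alone. Origin: centre of its underside.
Mind the look-alikes: they are no part of the job. What is shaped like the sled but blue or turquoise is not meant.

How it is judged:
By the outcome, as a careful person would: the job done as asked, in the order asked, and still so for the second after the job is handed in, with the robot touching nothing.
It also fails if it takes over 45 s, if anything falls off the work surface, if the arm or the gripper's body presses on something with over 40 N, if the wrist force passes 120 N, or if a joint passes its speed limit or range.

ROBOT

A 6-joint arm with a two-finger parallel gripper is mounted at the origin on the work surface. World frame = base frame: x ahead of the robot, y to its left, z up, the work surface at z = 0. Lengths are in m, angles in rad, forces in N, time in s.
With the tool pointing down it reaches from about 0.275 to 0.75 m from the base axis. Payload 10.2 kg.
Tool frame: the origin (TCP) lies at the very end of the fingers, on their centre line; the grasp point (between the pads) lies 19 mm behind it; z points along the fingers, y is the direction in which the jaws open and shut (so a half turn about z gives the same grasp; the last joint's range is limited). The gripper opens to 88 mm and grips with 3 to 60 N. Pads are 18 mm wide; open, the fingers measure 123 mm over their backs; the gripper's body (75 mm by 187 mm) begins 45 mm behind the grasp point.
Start: joints at [-1.404, 0.313, 1.498, -0, 1.331, -0.223], TCP at [0.199, -0.486, 0.239] pointing down, gripper open.
Joint ranges: [-2.94, 2.94], [-0.97, 2.17], [0.19, 2.56], [-1.23, 4.37], [0.02, 3.11], [-2.88, 2.88]. Speed limits (rad/s): [2.39, 2.39, 3.01, 3.14, 3.14, 3.14].

INTERFACE

Orientations are given as a unit quaternion [x, y, z, w].
In Python, from bench import arm, grab_frame, get_calibration gives the robot as it stands.
- The arm moves only by the shell command python3 -m handwheel 'ROWS'. ROWS is JSON, a list of rows, each an object of numbers: "jaw": the opening, from 0 (shut) to 1 (fully open); "tx", "ty", "tz": the shift along the tool's x, y, z in mm; "ax", "ay", "az": the turn, a rotation vector about the tool's x, y, z in degrees. A call has 1 to 5 rows; each row shifts and turns the pose as measured when the row begins, along the tool's axes as they then stand; what a row does not reach is not made up. A row lasts 1/8 s, in which the tool goes at most 62.5 mm and 10.7 degrees, less where a joint would pass 70% of its speed; a pose out of reach is approached as far as the arm can. A call is refused whole if a number of a shift passes 62.5 or a number of a turn 10.7, either way. A call with a gripper value outside its range is refused whole. The fingers move at their own pace and stop on an object; the grip force is fixed at half the most. Time passes only in rows, so rows that do not move let the fingers close. It gives the time, the measured TCP pose, the force and the opening at its end, in the units of the state.
- arm.get_obs(): the state, without advancing time (a new reading comes with each control period).
- grab_frame(name): name is "scene" or "top" or "wrist"; returns (picture, depth): 420x560x3 uint8, red, green, blue; 420x560 float32, m along the optical axis (not along the pixel's ray), 0 where there is no reading.
- get_calibration(name): a dict with "intrinsics" (3x3 intrinsics, pixels), "eye" and "attitude" of the camera in the world. Camera axes: x right, y up, looking along -z (the intrinsics and any distortion apply to the point x, -y, -z); pixel columns grow to the right and rows downward; lengths in m; the calibration is good to about 2 mm. A picture is of the moment at which its call begins: read the wrist's pose just before it. get_calibration takes no time and is no camera call; for the wrist camera it gives the pose at the moment of the call.
- arm.finish_job(): hands the job in, once; it reports no verdict.
The state is a dict: "time": time; "joint_positions": joint angles; "qvel": joint speeds; "effort": joint torques, N m; "tool_pos": TCP position; "tcp_rot": TCP orientation; "wrist_force": force on the tool from outside, world axes, zero at the start; "moment": the same for the moment, N m; "finger_gap": finger opening in m.
Only numpy, scipy, OpenCV 4.12 (cv2) and the standard library are available. Lean on these libraries where they do the work, as an engineer would, in place of code of your own. Each camera call takes 0.05 s, during which the arm holds its last target. There are 200 camera calls.

## Working session

There is one attempt and no reset: what is moved stays moved. The work goes in short steps, Python scripts to look and compute and a shell command to move; the robot and the scene stay as the last step left them, time stands still between calls to the robot, and variables do not carry over. Pictures are saved under pics/ and viewed, about 8 in all and at most 12, crops included, and the job is handed in when it is done.

```bash
ls; mkdir -p pics
python3 - <<'E'
from bench import arm, grab_frame, get_calibration
import cv2, numpy as np
for n in ("top","scene"):
    p,d=grab_frame(n); c=get_calibration(n)
    np.savez(f"pics/{n}0.npz",p=p,d=d,K=c["intrinsics"],e=c["eye"],a=c["attitude"])
    cv2.imwrite(f"pics/{n}0.png",p[:,:,::-1]); print(n,c)
o=arm.get_obs(); print(o)
E
```

```text
pics
top {'intrinsics': array([[513.41769158,   0.        , 273.43590167],
       [  0.        , 513.41769158, 205.53312325],
       [  0.        ,   0.        ,   1.        ]]), 'eye': array([ 0.21836882, -0.07919705,  1.4942557 ]), 'attitude': array([ 0.06847205, -0.06142884, -0.69849958,  0.70967345])}
scene {'intrinsics': array([[436.58133637,   0.        , 279.18128566],
       [  0.        , 436.58133637, 210.40438128],
       [  0.        ,   0.        ,   1.        ]]), 'eye': array([ 1.41342212, -0.43194998,  0.68803859]), 'attitude': array([0.39847433, 0.26718932, 0.50320922, 0.71875487])}
{'time': 0.1, 'joint_positions': array([-1.40441238e+00,  3.13360095e-01,  1.49834838e+00, -2.57593403e-05,
        1.33100287e+00, -2.23417181e-01]), 'qvel': array([-4.93993513e-04, -1.14830151e-03, -1.42500711e-03, -7.32191084e-05,
        9.78852946e-04, -1.33695120e-03]), 'effort': array([ 2.29691737e-03, -4.02814078e+01, -2.52642632e+01,  6.95738615e-02,
        3.42475798e-02, -4.68689075e-05]), 'tool_pos': array([ 0.19943951, -0.48540494,  0.23824047]), 'tcp_rot': array([ 9.81066184e-01,  1.93671962e-01,  3.44413724e-06, -5.59474919e-04]), 'wrist_force': array([0.18960575, 0.01461808, 0.39970372]), 'moment': array([-0.01371864, -0.00074738, -0.00509375]), 'finger_gap': 0.08789616849231406}
```

View pics/top0.png

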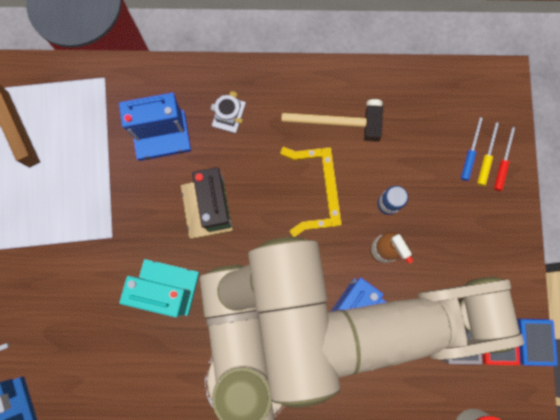

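View pics/scene0.png

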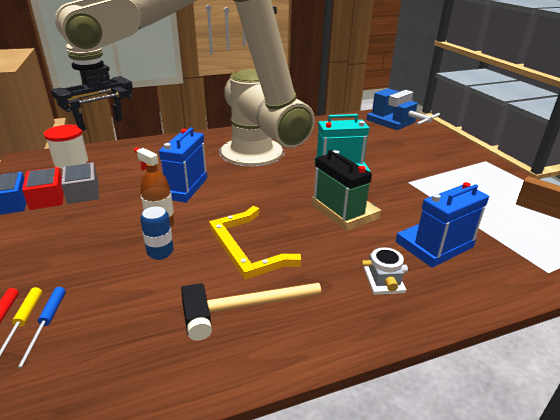

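Top view: the target is the green/black box on the light-wood sled at (207,203), or (345,190) in the scene view. Its toe faces image-left (+y). The yellow dock is at (320,190) and opens left.

Look-alikes in the top view, all rejected by colour: blue (155,125), turquoise (160,288) and blue (360,300).

```bash
cat > h.py <<'E'
import numpy as np, cv2
from scipy.spatial.transform import Rotation as R
def ray(uv,K,e,a,z):
    uv=np.atleast_2d(uv).astype(float)
    d=np.c_[(uv[:,0]-K[0,2])/K[0,0],-(uv[:,1]-K[1,2])/K[1,1],-np.ones(len(uv))]
    w=R.from_quat(a).apply(d); return e+w*((z-e[2])/w[:,2])[:,None]
def cloud(p,d,K,e,a):
    v,u=np.mgrid[:d.shape[0],:d.shape[1]]
    c=np.stack([(u-K[0,2])/K[0,0]*d,-(v-K[1,2])/K[1,1]*d,-d],-1)
    return R.from_quat(a).apply(c.reshape(-1,3)).reshape(c.shape)+e
E
python3 - <<'E'
from h import *
for n in ("top","scene"):
    f=np.load(f"pics/{n}0.npz"); p,d,K,e,a=[f[k] for k in "pdKea"]
    X=cloud(p,d,K,e,a); hsv=cv2.cvtColor(p,cv2.COLOR_RGB2HSV)
    print(n,"eye",e)
    H,S,V=[hsv[...,i] for i in range(3)]
    yel=(H>20)&(H<32)&(S>200)&(V>150)
    wood=(H>12)&(H<28)&(S>60)&(S<180)&(V>150)
    for nm,m in (("yellow",yel),("wood",wood)):
        k,l,s,c=cv2.connectedComponentsWithStats(m.astype(np.uint8))
        for i in range(1,k):
            if s[i,4]<120: continue
            mm=l==i; z=np.median(X[mm][:,2]); 
            cn=max(cv2.findContours(mm.astype(np.uint8),0,2)[0],key=cv2.contourArea)
            ap=cv2.approxPolyDP(cn,2.0,True)[:,0]
            h=0.025 if nm=="yellow" else 0.03
            print(nm,s[i],"z",round(float(z),3)); 
            print(np.c_[ap,ray(ap,K,e,a,h)[:,:2].round(4)].tolist())
f=np.load("pics/top0.npz"); p=f["p"]
cv2.imwrite("pics/crop.png",cv2.resize(p[130:250,110:350,::-1],None,fx=3.3,fy=3.3,interpolation=2))
E
```

```text
top eye [ 0.21836882 -0.07919705  1.4942557 ]
yellow [ 281  147   60   81 1045] z 0.026
[[283.0, 147.0, 0.6691, -0.0877], [281.0, 154.0, 0.6474, -0.082], [293.0, 159.0, 0.6326, -0.1178], [322.0, 157.0, 0.6399, -0.2035], [330.0, 215.0, 0.4662, -0.2266], [329.0, 219.0, 0.4544, -0.2237], [324.0, 219.0, 0.4542, -0.2092], [323.0, 227.0, 0.4308, -0.2063], [339.0, 225.0, 0.4373, -0.2525], [339.0, 213.0, 0.4725, -0.2527], [335.0, 217.0, 0.4606, -0.241], [330.0, 213.0, 0.4721, -0.2266], [333.0, 208.0, 0.487, -0.2354], [338.0, 211.0, 0.4783, -0.2498], [332.0, 161.0, 0.6281, -0.2331], [325.0, 163.0, 0.6217, -0.2124], [323.0, 160.0, 0.6308, -0.2065], [326.0, 155.0, 0.6462, -0.2154], [331.0, 158.0, 0.6373, -0.2301], [330.0, 149.0, 0.6649, -0.2273], [316.0, 149.0, 0.6643, -0.1858], [311.0, 157.0, 0.6395, -0.171], [306.0, 150.0, 0.6608, -0.1561], [296.0, 152.0, 0.6542, -0.1265]]
yellow [478 155  15  30 249] z 0.022
[[491.0, 156.0, 0.6501, -0.7022], [485.0, 155.0, 0.6529, -0.6847], [478.0, 183.0, 0.5677, -0.6594], [485.0, 184.0, 0.565, -0.6796]]
yellow [290 220  30  16 213] z 0.026
[[319.0, 227.0, 0
[... 6975 characters left out ...]
, [373.0, 213.0, 0.5539, 0.1811]]
wood [ 207  282  114   28 1042] z 0.028
[[320.0, 285.0, 0.7716, -0.0832], [310.0, 285.0, 0.7642, -0.1041], [317.0, 282.0, 0.7604, -0.0854], [304.0, 284.0, 0.7568, -0.1153], [310.0, 285.0, 0.7642, -0.1041], [303.0, 287.0, 0.7649, -0.1212], [291.0, 286.0, 0.7532, -0.1449], [297.0, 288.0, 0.7635, -0.1349], [266.0, 290.0, 0.7468, -0.2009], [272.0, 291.0, 0.7541, -0.1897], [265.0, 293.0, 0.7549, -0.206], [253.0, 292.0, 0.7433, -0.2294], [258.0, 294.0, 0.7528, -0.2211], [240.0, 295.0, 0.7428, -0.2584], [246.0, 293.0, 0.7413, -0.2445], [208.0, 299.0, 0.7319, -0.3254], [207.0, 303.0, 0.7427, -0.3299], [210.0, 309.0, 0.7617, -0.3279], [318.0, 292.0, 0.7903, -0.0967]]
```

View pics/crop.png

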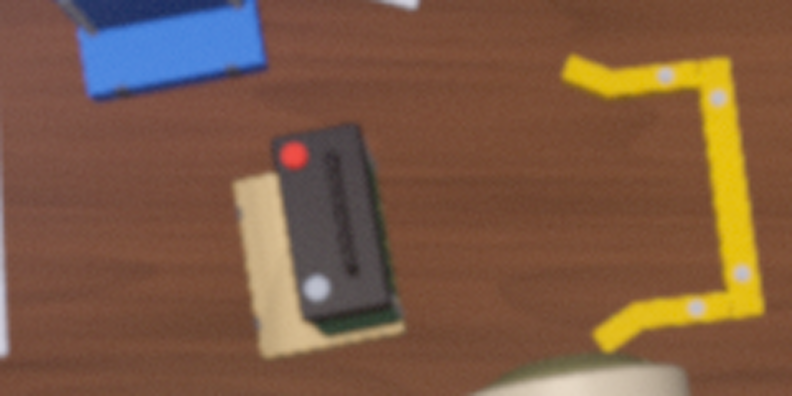

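The crop confirms the choice: green case with black lid on a light-wood sled, toe facing left. Sled yaw is about 0.213 and toe centre about (0.472, 0.193). Dock origin is about (0.5485, -0.2135), yaw about 0.118. Next I'll check clearance to the neighbours and raise the arm.

```bash
python3 - <<'E'
from h import *
from bench import arm,get_calibration
f=np.load("pics/top0.npz"); p,d,K,e,a=[f[k] for k in "pdKea"]
X=cloud(p,d,K,e,a); Z=X[...,2]
for nm,(u0,u1,v0,v1) in dict(turq=(118,200,258,318),blue=(115,192,90,160),spray=(368,415,230,268),can=(376,412,183,215)).items():
    x=X[v0:v1,u0:u1].reshape(-1,3); x=x[x[:,2]>.02]; print(nm,np.percentile(x,[2,98],axis=0).round(3).tolist())
o=arm.get_obs(); c=get_calibration("wrist")
print("cam in tool",R.from_quat(o["tcp_rot"]).inv().apply(c["eye"]-o["tool_pos"]))
E
python3 -m handwheel '[{"jaw":1,"tz":-45},{"jaw":1,"tz":-45},{"jaw":1,"tx":50,"az":-6,"tz":-10},{"jaw":1,"tx":55,"az":-6},{"jaw":1,"tx":55,"az":-6}]'
```

```text
turq [[0.184, 0.159, 0.026], [0.316, 0.314, 0.189]]
blue [[0.637, 0.201, 0.026], [0.769, 0.353, 0.189]]
spray [[0.322, -0.405, 0.04], [0.4, -0.342, 0.218]]
can [[0.472, -0.424, 0.025], [0.53, -0.365, 0.13]]
cam in tool [ 0.07194979 -0.00109508 -0.14669558]schema error: expected keys jaw, tx, ty, tz, ax, ay, az
```

```bash
python3 -m handwheel '[{"jaw":1,"tx":0,"ty":0,"tz":-45,"ax":0,"ay":0,"az":0},{"jaw":1,"tx":0,"ty":0,"tz":-45,"ax":0,"ay":0,"az":0},{"jaw":1,"tx":50,"ty":0,"tz":-10,"ax":0,"ay":0,"az":-6},{"jaw":1,"tx":55,"ty":0,"tz":0,"ax":0,"ay":0,"az":-6},{"jaw":1,"tx":55,"ty":0,"tz":0,"ax":0,"ay":0,"az":-6}]'
```

```text
time: 0.72
tool_pos: [0.3399, -0.4091, 0.3396]
tcp_rot: [0.939, 0.345, 0.001, -0.003]
wrist_force: [0.3, -0.2, -0.6]
finger_gap: 0.0878
```

```bash
python3 -m handwheel '[{"jaw":1,"tx":60,"ty":0,"tz":0,"ax":0,"ay":0,"az":-6},{"jaw":1,"tx":60,"ty":0,"tz":0,"ax":0,"ay":0,"az":-6},{"jaw":1,"tx":60,"ty":0,"tz":0,"ax":0,"ay":0,"az":-6},{"jaw":1,"tx":60,"ty":0,"tz":0,"ax":0,"ay":0,"az":-6},{"jaw":1,"tx":60,"ty":0,"tz":0,"ax":0,"ay":0,"az":-6}]'
python3 -m handwheel '[{"jaw":1,"tx":60,"ty":0,"tz":0,"ax":0,"ay":0,"az":-6},{"jaw":1,"tx":60,"ty":0,"tz":0,"ax":0,"ay":0,"az":-6},{"jaw":1,"tx":60,"ty":0,"tz":0,"ax":0,"ay":0,"az":-6},{"jaw":1,"tx":60,"ty":0,"tz":0,"ax":0,"ay":0,"az":-6},{"jaw":1,"tx":0,"ty":0,"tz":0,"ax":0,"ay":0,"az":0}]'
cat > st.py <<'E'
from h import *
from bench import arm
import sys
# state in tool terms: yaw of tool -y... and move to target (x,y,z,yaw of jaw axis)
o=arm.get_obs(); r=R.from_quat(o["tcp_rot"]); M=r.as_matrix(); p=o["tool_pos"]
yaw=np.arctan2(M[1,1],M[0,1])
print("t",round(o["time"],2),"p",p.round(4),"jaw yaw deg",np.degrees(yaw).round(2),"tool z",M[:,2].round(3),"F",o["wrist_force"].round(1))
if len(sys.argv)>1:
    x,y,z,w=map(float,sys.argv[1:]); c,s=np.cos(w),np.sin(w)
    T=R.from_matrix(np.array([[-s,c,0],[c,s,0],[0,0,-1]]).T.T)
    print("shift mm",(r.inv().apply(np.array([x,y,z])-p)*1e3).round(1),"turn deg",np.degrees((r.inv()*T).as_rotvec()).round(2))
E
python3 st.py 0.456 0.268 0.10 0.213
```

```text
time: 1.35
tool_pos: [0.5241, -0.1674, 0.3384]
tcp_rot: [0.814, 0.582, 0.001, -0.005]
wrist_force: [0.7, -0.4, -0.1]
finger_gap: 0.088
time: 1.98
tool_pos: [0.5645, 0.0789, 0.3378]
tcp_rot: [0.667, 0.745, 0.001, -0.006]
wrist_force: [1.2, -0.8, 0.3]
finger_gap: 0.0882
t 1.98 p [0.5645 0.0789 0.3378] jaw yaw deg 6.25 tool z [-0.008  0.01  -1.   ] F [ 1.2 -0.8  0.3]
shift mm [197.2 -85.5 240.6] turn deg [-0.37 -0.64 -5.95]
```

```bash
python3 -m handwheel '[{"jaw":1,"tx":60,"ty":-28,"tz":0,"ax":0,"ay":0,"az":-3},{"jaw":1,"tx":60,"ty":-28,"tz":0,"ax":0,"ay":0,"az":-3},{"jaw":1,"tx":60,"ty":-22,"tz":0,"ax":0,"ay":0,"az":0},{"jaw":1,"tx":15,"ty":-5,"tz":30,"ax":0,"ay":0,"az":0},{"jaw":1,"tx":0,"ty":0,"tz":0,"ax":0,"ay":0,"az":0}]'
python3 st.py 0.456 0.268 0.10 0.213
python3 - <<'E'
from h import *
from bench import grab_frame,get_calibration
c=get_calibration("wrist");p,d=grab_frame("wrist"); K,e,a=c["intrinsics"],c["eye"],c["attitude"]
cv2.imwrite("pics/w1.png",p[:,:,::-1])
hsv=cv2.cvtColor(p,cv2.COLOR_RGB2HSV);H,S,V=[hsv[...,i] for i in range(3)]
m=((H>12)&(H<28)&(S>60)&(S<180)&(V>150)).astype(np.uint8)
cn=max(cv2.findContours(m,0,2)[0],key=cv2.contourArea); ap=cv2.approxPolyDP(cn,4,True)[:,0]
print(np.c_[ap,ray(ap,K,e,a,.03)[:,:2].round(4)].tolist())
E
```

```text
time: 2.6
tool_pos: [0.4538, 0.2495, 0.3081]
tcp_rot: [0.629, 0.777, -0.0, -0.007]
wrist_force: [0.4, 1.0, -0.8]
finger_gap: 0.0881
t 2.6 p [0.4538 0.2495 0.3081] jaw yaw deg 12.04 tool z [-0.011  0.009 -1.   ] F [ 0.4  1.  -0.8]
shift mm [ 15.4   7.9 208.2] turn deg [-0.53 -0.62 -0.16]
[[225.0, 218.0, 0.3908, 0.1771], [227.0, 262.0, 0.4044, 0.1127], [234.0, 252.0, 0.4116, 0.13], [329.0, 252.0, 0.543, 0.1586], [339.0, 261.0, 0.5603, 0.1483], [340.0, 217.0, 0.5449, 0.2118]]
```

View pics/w1.png

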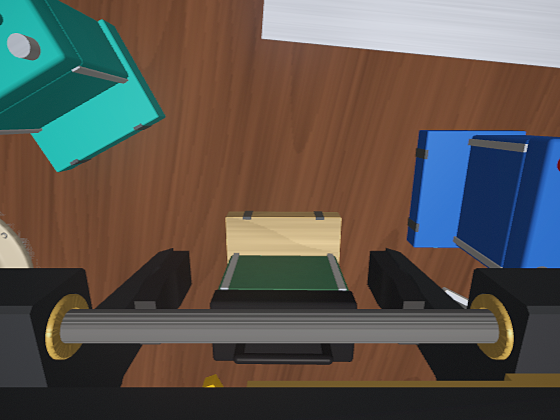

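The wrist view shows the toe edge running from (225,218) to (340,217), directly in front of the open fingers. Both neighbours are clear of the descent. Lowering behind the toe.

```bash
python3 -m handwheel '[{"jaw":1,"tx":3,"ty":3,"tz":60,"ax":-0.5,"ay":-0.6,"az":-0.4},{"jaw":1,"tx":0,"ty":0,"tz":60,"ax":0,"ay":0,"az":0},{"jaw":1,"tx":0,"ty":0,"tz":60,"ax":0,"ay":0,"az":0},{"jaw":1,"tx":0,"ty":0,"tz":50,"ax":0,"ay":0,"az":0},{"jaw":1,"tx":0,"ty":0,"tz":0,"ax":0,"ay":0,"az":0}]'
python3 st.py 0.457 0.2515 0.012 0.217
```

```text
time: 3.28
tool_pos: [0.4672, 0.248, 0.0802]
tcp_rot: [0.631, 0.776, 0.006, 0.005]
wrist_force: [1.1, 0.4, -0.0]
finger_gap: 0.0878
t 3.27 p [0.4672 0.248  0.0802] jaw yaw deg 11.79 tool z [ 0.015  0.003 -1.   ] F [ 1.1  0.4 -0. ]
shift mm [  5.5 -10.3  68. ] turn deg [ 0.88  0.02 -0.64]
```

```bash
python3 -m handwheel '[{"jaw":1,"tx":5,"ty":-5,"tz":35,"ax":0.9,"ay":0,"az":-0.6},{"jaw":1,"tx":0,"ty":-4,"tz":20,"ax":0,"ay":0,"az":0},{"jaw":1,"tx":0,"ty":0,"tz":11,"ax":0,"ay":0,"az":0},{"jaw":1,"tx":0,"ty":0,"tz":0,"ax":0,"ay":0,"az":0}]'
python3 st.py 0.461 0.235 0.012 0.217
```

```text
time: 3.78
tool_pos: [0.467, 0.2504, 0.0224]
tcp_rot: [0.628, 0.778, 0.006, 0.005]
wrist_force: [0.5, 0.2, 0.4]
finger_gap: 0.0883
t 3.77 p [0.467  0.2504 0.0224] jaw yaw deg 12.14 tool z [ 0.015  0.003 -1.   ] F [0.5 0.2 0.4]
shift mm [-13.8  -9.3  10.2] turn deg [ 0.87 -0.02 -0.29]
```

```bash
python3 -m handwheel '[{"jaw":1,"tx":-7,"ty":-9,"tz":9,"ax":0.9,"ay":0,"az":0},{"jaw":1,"tx":-6,"ty":-6,"tz":4,"ax":0.5,"ay":0,"az":0},{"jaw":1,"tx":-5,"ty":-3,"tz":2,"ax":0,"ay":0,"az":0}]'
python3 st.py 0.468 0.203 0.012 0.217
```

```text
time: 4.15
tool_pos: [0.4541, 0.2278, 0.0088]
tcp_rot: [0.628, 0.778, -0.003, -0.002]
wrist_force: [-0.1, -0.6, -0.9]
finger_gap: 0.0882
t 4.15 p [0.4541 0.2278 0.0088] jaw yaw deg 12.14 tool z [-0.007 -0.001 -1.   ] F [-0.1 -0.6 -0.9]
shift mm [-27.2   8.3  -3.3] turn deg [-0.4  -0.03 -0.29]
```

```bash
python3 -m handwheel '[{"jaw":1,"tx":-6,"ty":5,"tz":-3,"ax":0,"ay":0,"az":-0.3},{"jaw":1,"tx":-6,"ty":4,"tz":-1,"ax":0,"ay":0,"az":0},{"jaw":1,"tx":-6,"ty":0,"tz":0,"ax":0,"ay":0,"az":0}]'
python3 st.py 0.468 0.203 0.012 0.217
```

```text
time: 4.53
tool_pos: [0.4681, 0.211, 0.0134]
tcp_rot: [0.626, 0.78, -0.002, -0.002]
wrist_force: [0.5, -0.2, -0.3]
finger_gap: 0.0883
t 4.53 p [0.4681 0.211  0.0134] jaw yaw deg 12.45 tool z [-0.006 -0.001 -1.   ] F [ 0.5 -0.2 -0.3]
shift mm [-7.8 -1.8  1.4] turn deg [-0.34 -0.02  0.02]
```

```bash
python3 -m handwheel '[{"jaw":1,"tx":-7,"ty":0,"tz":0,"ax":0,"ay":0,"az":0},{"jaw":1,"tx":-7,"ty":0,"tz":0,"ax":0,"ay":0,"az":0},{"jaw":1,"tx":-7,"ty":0,"tz":0,"ax":0,"ay":0,"az":0},{"jaw":1,"tx":-7,"ty":0,"tz":0,"ax":0,"ay":0,"az":0},{"jaw":1,"tx":-7,"ty":0,"tz":0,"ax":0,"ay":0,"az":0}]'
python3 st.py
cat > look.py <<'E'
from h import *
import sys
from bench import grab_frame,get_calibration
O=np.array([.5485,-.2135]);w=.118;D=np.array([[np.cos(w),np.sin(w)],[-np.sin(w),np.cos(w)]])
c=get_calibration("top");p,d=grab_frame("top");K,e,a=c["intrinsics"],c["eye"],c["attitude"]
X=cloud(p,d,K,e,a);hsv=cv2.cvtColor(p,cv2.COLOR_RGB2HSV);H,S,V=[hsv[...,i] for i in range(3)]
cv2.imwrite(f"pics/{sys.argv[1]}.png",cv2.resize(p[110:260,150:370,::-1],None,fx=3,fy=3,interpolation=2))
# lid top, by height
m=((Z:=X[...,2])>.145)&(Z<.17)&(V<90)&(X[...,0]>.3)&(X[...,0]<.68)&(X[...,1]<.2)&(X[...,1]>-.3)
m=cv2.morphologyEx(m.astype(np.uint8),cv2.MORPH_OPEN,np.ones((3,3)))
k,l,s,_=cv2.connectedComponentsWithStats(m); print(s[1:].tolist())
i=1+s[1:,4].argmax(); pts=np.argwhere(l==i)[:,::-1]
q=(ray(pts,K,e,a,.16)[:,:2]-O)@D.T
r=cv2.minAreaRect((q*1e3).astype(np.float32)); print("lid rect in dock mm",r)
m=(H>12)&(H<28)&(S>60)&(S<180)&(V>150)&(X[...,0]<.68)&(X[...,0]>.3)&(np.abs(Z-.03)<.012)&(X[...,1]>-.3)&(X[...,1]<.25)
cn=max(cv2.findContours(m.astype(np.uint8),0,2)[0],key=cv2.contourArea); ap=cv2.approxPolyDP(cn,2,True)[:,0]
print("wood dock mm",np.c_[ap,((ray(ap,K,e,a,.03)[:,:2]-O)@D.T*1e3).round()].astype(int).tolist())
E
python3 look.py a1
```

```text
time: 5.15
tool_pos: [0.4741, 0.1794, 0.0134]
tcp_rot: [0.627, 0.779, 0.0, -0.006]
wrist_force: [-1.6, 10.0, 0.4]
finger_gap: 0.0883
t 5.15 p [0.4741 0.1794 0.0134] jaw yaw deg 12.29 tool z [-0.008  0.008 -1.   ] F [-1.6 10.   0.4]
[[204, 166, 35, 60, 1084]]
lid rect in dock mm ((-20.67894744873047, 297.3350524902344), (154.75775146484375, 73.57450866699219), 5.580263137817383)
wood dock mm [[205, 194, 15, 352], [201, 215, -46, 368], [205, 233, -99, 361], [202, 235, -104, 370], [240, 228, -95, 259], [220, 231, -98, 317], [215, 229, -91, 331], [209, 221, -66, 347]]
```

```bash
for i in 1; do python3 -m handwheel '[{"jaw":1,"tx":-10,"ty":0,"tz":0,"ax":0,"ay":0,"az":0},{"jaw":1,"tx":-10,"ty":0,"tz":0,"ax":0,"ay":0,"az":0},{"jaw":1,"tx":-10,"ty":0,"tz":0,"ax":0,"ay":0,"az":0},{"jaw":1,"tx":-10,"ty":0,"tz":0,"ax":0,"ay":0,"az":0},{"jaw":1,"tx":-10,"ty":0,"tz":0,"ax":0,"ay":0,"az":0}]'; done
python3 st.py; python3 look.py a2
```

```text
time: 5.82
tool_pos: [0.4831, 0.1341, 0.0135]
tcp_rot: [0.628, 0.778, 0.004, -0.01]
wrist_force: [-1.9, 10.7, 3.0]
finger_gap: 0.0882
t 5.83 p [0.4831 0.1341 0.0135] jaw yaw deg 12.21 tool z [-0.011  0.018 -1.   ] F [-1.9 10.7  3. ]
[[223, 163, 32, 59, 1095]]
lid rect in dock mm ((-17.4471435546875, 250.93711853027344), (154.387939453125, 71.80345916748047), 5.708722114562988)
wood dock mm [[222, 199, -5, 304], [218, 214, -48, 319], [221, 226, -84, 313], [219, 232, -101, 321], [256, 225, -91, 213], [236, 228, -94, 271], [231, 226, -87, 285]]
```

View pics/a2.png

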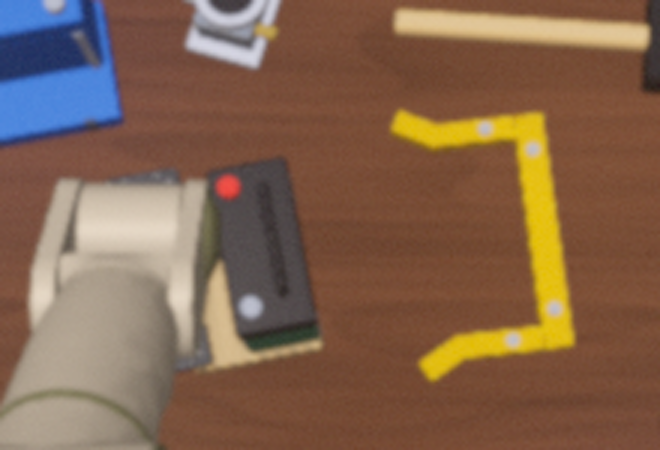

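The gripper is clear of the case, and the sled is sliding straight at about 11 N. I'll keep pushing and counter the slight tilt.

```bash
python3 -m handwheel '[{"jaw":1,"tx":-10,"ty":0,"tz":0,"ax":0.2,"ay":-0.7,"az":0},{"jaw":1,"tx":-10,"ty":0,"tz":0,"ax":0.2,"ay":-0.6,"az":0},{"jaw":1,"tx":-10,"ty":1,"tz":0,"ax":0.2,"ay":-0.4,"az":0},{"jaw":1,"tx":-10,"ty":1,"tz":0,"ax":0,"ay":-0.3,"az":0},{"jaw":1,"tx":-10,"ty":1,"tz":0,"ax":0,"ay":-0.3,"az":0}]'
python3 st.py; python3 look.py a3
python3 -m handwheel '[{"jaw":1,"tx":-10,"ty":1,"tz":0,"ax":0,"ay":-0.3,"az":0},{"jaw":1,"tx":-10,"ty":1,"tz":0,"ax":0,"ay":-0.2,"az":0},{"jaw":1,"tx":-10,"ty":1,"tz":0,"ax":0,"ay":-0.2,"az":0},{"jaw":1,"tx":-10,"ty":1,"tz":0,"ax":0,"ay":-0.2,"az":0},{"jaw":1,"tx":-10,"ty":1,"tz":0,"ax":0,"ay":-0.2,"az":0}]'
python3 st.py; python3 look.py a4
```

```text
time: 6.5
tool_pos: [0.495, 0.0883, 0.0134]
tcp_rot: [0.628, 0.778, -0.011, -0.001]
wrist_force: [-2.7, 8.6, 0.8]
finger_gap: 0.0881
t 6.5 p [0.495  0.0883 0.0134] jaw yaw deg 12.17 tool z [-0.015 -0.016 -1.   ] F [-2.7  8.6  0.8]
[[238, 159, 35, 59, 1102]]
lid rect in dock mm ((-11.734764099121094, 205.01248168945312), (154.48109436035156, 72.34355926513672), 6.5456390380859375)
wood dock mm [[239, 189, 20, 252], [232, 212, -46, 278], [235, 214, -53, 270], [237, 226, -88, 267], [233, 228, -93, 279], [271, 222, -87, 169], [272, 220, -81, 165], [248, 223, -83, 235]]
time: 7.18
tool_pos: [0.5076, 0.0432, 0.0133]
tcp_rot: [0.628, 0.778, -0.016, 0.002]
wrist_force: [-2.9, 9.2, 0.5]
finger_gap: 0.0882
t 7.17 p [0.5076 0.0432 0.0133] jaw yaw deg 12.11 tool z [-0.017 -0.027 -1.   ] F [-2.9  9.2  0.5]
[[256, 155, 34, 59, 1105], [253, 159, 3, 3, 9]]
lid rect in dock mm ((-4.018348693847656, 158.30825805664062), (153.770263671875, 71.16950225830078), 5.934506893157959)
wood dock mm [[256, 185, 26, 202], [248, 206, -33, 231], [253, 222, -82, 221], [247, 225, -89, 239], [287, 218, -80, 122], [263, 218, -73, 191]]
```

```bash
python3 -m handwheel '[{"jaw":1,"tx":-10,"ty":1,"tz":0,"ax":0,"ay":0.2,"az":0.6},{"jaw":1,"tx":-10,"ty":1,"tz":0,"ax":0,"ay":0.2,"az":0.9},{"jaw":1,"tx":-10,"ty":1,"tz":0,"ax":0,"ay":0.2,"az":0.9},{"jaw":1,"tx":-10,"ty":1,"tz":0,"ax":0,"ay":0.2,"az":0.9}]'
python3 st.py; python3 look.py a5
```

```text
time: 7.72
tool_pos: [0.5177, 0.0103, 0.0135]
tcp_rot: [0.649, 0.761, -0.009, -0.007]
wrist_force: [-1.6, 10.6, 3.5]
finger_gap: 0.0883
t 7.72 p [0.5177 0.0103 0.0135] jaw yaw deg 9.04 tool z [-0.022 -0.004 -1.   ] F [-1.6 10.6  3.5]
[[271, 155, 30, 57, 1040]]
lid rect in dock mm ((-3.6821975708007812, 124.4216079711914), (153.8212432861328, 70.43643188476562), 1.815563678741455)
wood dock mm [[269, 188, 14, 165], [261, 204, -31, 192], [264, 219, -76, 188], [257, 222, -83, 209], [297, 217, -80, 93], [298, 215, -75, 89], [281, 218, -78, 139], [273, 216, -70, 161]]
```

View pics/a5.png

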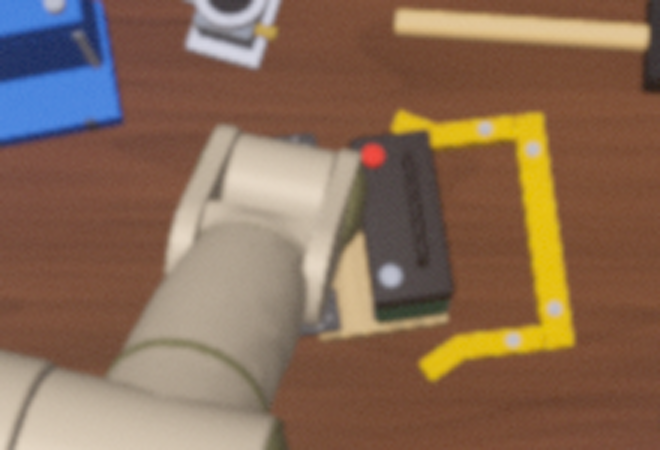

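The sled is centred at the dock mouth and nearly aligned. I'll carry on in with the remaining turn.

```bash
python3 -m handwheel '[{"jaw":1,"tx":-10,"ty":0.5,"tz":0,"ax":0.3,"ay":-0.2,"az":0.7},{"jaw":1,"tx":-10,"ty":0.5,"tz":0,"ax":0.3,"ay":-0.2,"az":0.6},{"jaw":1,"tx":-10,"ty":0.5,"tz":0,"ax":0.2,"ay":-0.2,"az":0.4},{"jaw":1,"tx":-10,"ty":0.5,"tz":0,"ax":0.2,"ay":-0.2,"az":0.3}]'
python3 st.py; python3 look.py a6
```

```text
time: 8.28
tool_pos: [0.5245, -0.0232, 0.0135]
tcp_rot: [0.661, 0.75, -0.018, -0.011]
wrist_force: [-1.6, 10.5, 1.4]
finger_gap: 0.0884
t 8.28 p [ 0.5245 -0.0232  0.0135] jaw yaw deg 7.26 tool z [-0.04  -0.013 -0.999] F [-1.6 10.5  1.4]
[[283, 154, 30, 57, 1057]]
lid rect in dock mm ((-5.531135559082031, 91.31465148925781), (150.78439331054688, 71.67719268798828), 1.3835195302963257)
wood dock mm [[267, 220, -80, 180], [309, 215, -78, 58], [288, 217, -77, 119], [284, 214, -67, 129], [281, 185, 19, 129], [273, 200, -23, 157], [275, 217, -74, 156]]
```

```bash
python3 -m handwheel '[{"jaw":1,"tx":-10,"ty":1,"tz":0,"ax":-0.6,"ay":-0.1,"az":0.3},{"jaw":1,"tx":-10,"ty":1,"tz":0,"ax":-0.6,"ay":-0.1,"az":0.2},{"jaw":1,"tx":-10,"ty":1,"tz":0,"ax":-0.4,"ay":-0.1,"az":0.2},{"jaw":1,"tx":-9,"ty":1,"tz":0,"ax":-0.4,"ay":-0.1,"az":0}]'
python3 st.py; python3 look.py a7
```

```text
time: 8.82
tool_pos: [0.5296, -0.0555, 0.0124]
tcp_rot: [0.665, 0.747, -0.006, -0.004]
wrist_force: [-1.7, 10.9, 3.8]
finger_gap: 0.0881
t 8.82 p [ 0.5296 -0.0555  0.0124] jaw yaw deg 6.69 tool z [-0.014 -0.005 -1.   ] F [-1.7 10.9  3.8]
[[296, 153, 29, 57, 1038]]
lid rect in dock mm ((-5.315132141113281, 58.848548889160156), (72.76885986328125, 150.9739990234375), 89.32518768310547)
wood dock mm [[281, 218, -78, 139], [320, 214, -78, 26], [298, 216, -77, 90], [295, 213, -68, 97], [293, 189, 3, 95], [285, 201, -30, 122], [287, 216, -74, 121]]
```

```bash
python3 -m handwheel '[{"jaw":1,"tx":-8,"ty":0,"tz":0,"ax":0,"ay":-0.1,"az":0},{"jaw":1,"tx":-8,"ty":0,"tz":0,"ax":0,"ay":-0.1,"az":0}]'
python3 -m handwheel '[{"jaw":1,"tx":-6,"ty":0,"tz":0,"ax":0,"ay":-0.1,"az":0}]'
python3 -m handwheel '[{"jaw":1,"tx":-5,"ty":0,"tz":0,"ax":0,"ay":-0.1,"az":0}]'
python3 st.py
```

```text
time: 9.12
tool_pos: [0.5307, -0.0687, 0.0124]
tcp_rot: [0.664, 0.748, -0.006, -0.005]
wrist_force: [-0.5, 10.5, 4.2]
finger_gap: 0.088
time: 9.25
tool_pos: [0.5311, -0.0731, 0.0124]
tcp_rot: [0.664, 0.748, -0.006, -0.005]
wrist_force: [-1.4, 11.2, 3.4]
finger_gap: 0.0883
time: 9.38
tool_pos: [0.5314, -0.0764, 0.0123]
tcp_rot: [0.664, 0.748, -0.006, -0.006]
wrist_force: [-1.3, 11.1, 4.0]
finger_gap: 0.0879
t 9.38 p [ 0.5314 -0.0764  0.0123] jaw yaw deg 6.82 tool z [-0.017 -0.001 -1.   ] F [-1.3 11.1  4. ]
```

```bash
python3 -m handwheel '[{"jaw":1,"tx":-5,"ty":0,"tz":0,"ax":0,"ay":-0.1,"az":0}]'
python3 -m handwheel '[{"jaw":1,"tx":-4,"ty":0,"tz":0,"ax":0,"ay":-0.1,"az":0}]'
python3 -m handwheel '[{"jaw":1,"tx":-4,"ty":0,"tz":0,"ax":0,"ay":-0.1,"az":0}]'
```

```text
time: 9.5
tool_pos: [0.5316, -0.0797, 0.0123]
tcp_rot: [0.664, 0.748, -0.006, -0.006]
wrist_force: [-1.4, 10.2, 3.6]
finger_gap: 0.0881
time: 9.62
tool_pos: [0.5314, -0.0805, 0.0123]
tcp_rot: [0.663, 0.748, -0.005, -0.008]
wrist_force: [-4.1, 28.3, 9.8]
finger_gap: 0.0881
time: 9.75
tool_pos: [0.5311, -0.0807, 0.0124]
tcp_rot: [0.663, 0.749, -0.004, -0.01]
wrist_force: [-2.4, 26.7, 10.8]
finger_gap: 0.0882
```

```bash
python3 -m handwheel '[{"jaw":1,"tx":-5,"ty":0,"tz":0,"ax":0,"ay":-0.4,"az":0},{"jaw":1,"tx":-5,"ty":0,"tz":0,"ax":0,"ay":-0.4,"az":0}]'
python3 st.py; python3 -c "
from bench import arm; print(arm.get_obs()['moment'])"; python3 look.py a8
```

```text
time: 10.0
tool_pos: [0.5306, -0.0811, 0.0126]
tcp_rot: [0.661, 0.75, -0.005, -0.011]
wrist_force: [-3.5, 30.3, 12.1]
finger_gap: 0.0882
t 10.0 p [ 0.5306 -0.0811  0.0126] jaw yaw deg 7.26 tool z [-0.024  0.007 -1.   ] F [-3.5 30.3 12.1]
[ 4.723998   -0.80638172  0.69532251]
[[306, 152, 28, 57, 940]]
lid rect in dock mm ((-6.045143127441406, 35.77534484863281), (150.90151977539062, 69.6240463256836), 0.5423674583435059)
wood dock mm [[289, 218, -81, 116], [330, 213, -78, -3], [307, 215, -77, 63], [304, 212, -68, 71], [302, 190, -2, 69], [295, 201, -33, 93], [297, 216, -77, 92]]
```

View pics/a8.png

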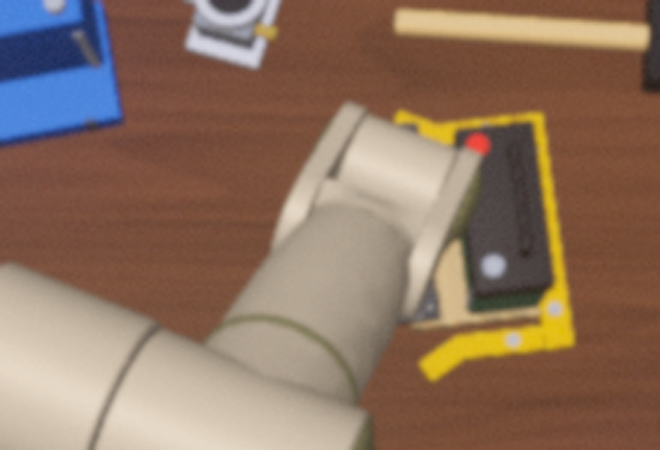

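Origin y is about 36 mm, relative yaw about 0.5°, and the force rise (11 to 30 N) shows it is against the stop. Backing off, then raising.

```bash
python3 -m handwheel '[{"jaw":1,"tx":20,"ty":0,"tz":0,"ax":0,"ay":0,"az":0},{"jaw":1,"tx":40,"ty":0,"tz":0,"ax":0,"ay":0,"az":0},{"jaw":1,"tx":50,"ty":0,"tz":-20,"ax":0,"ay":0,"az":0},{"jaw":1,"tx":50,"ty":0,"tz":-50,"ax":0,"ay":0,"az":0},{"jaw":1,"tx":50,"ty":0,"tz":-50,"ax":0,"ay":0,"az":0}]'
python3 -m handwheel '[{"jaw":1,"tx":30,"ty":0,"tz":-60,"ax":0,"ay":0,"az":0},{"jaw":1,"tx":20,"ty":0,"tz":-60,"ax":0,"ay":0,"az":0},{"jaw":1,"tx":0,"ty":0,"tz":-50,"ax":0,"ay":0,"az":0},{"jaw":1,"tx":0,"ty":0,"tz":0,"ax":0,"ay":0,"az":0},{"jaw":1,"tx":0,"ty":0,"tz":0,"ax":0,"ay":0,"az":0}]'
python3 st.py; python3 look.py a9
python3 - <<'E'
from bench import grab_frame
import cv2
p,d=grab_frame("scene"); cv2.imwrite("pics/s9.png",cv2.resize(p[130:300,140:400,::-1],None,fx=2.6,fy=2.6))
E
```

```text
time: 10.68
tool_pos: [0.5061, 0.1175, 0.123]
tcp_rot: [0.662, 0.749, -0.007, -0.014]
wrist_force: [0.5, -0.1, -0.1]
finger_gap: 0.0881
time: 11.3
tool_pos: [0.5037, 0.1655, 0.2933]
tcp_rot: [0.66, 0.751, -0.005, -0.012]
wrist_force: [-0.1, -0.0, -0.4]
finger_gap: 0.0882
t 11.3 p [0.5037 0.1655 0.2933] jaw yaw deg 7.37 tool z [-0.026  0.009 -1.   ] F [-0.1 -0.  -0.4]
[[302, 152, 31, 57, 1097]]
lid rect in dock mm ((-5.7767333984375, 35.95062255859375), (150.32493591308594, 69.82057189941406), 0.6107384562492371)
wood dock mm [[281, 166, 76, 123], [287, 218, -80, 122], [337, 214, -83, -23], [337, 211, -74, -24], [333, 210, -70, -13], [331, 213, -79, -6], [307, 215, -77, 63], [304, 212, -68, 71], [299, 164, 76, 70]]
```

View pics/a9.png

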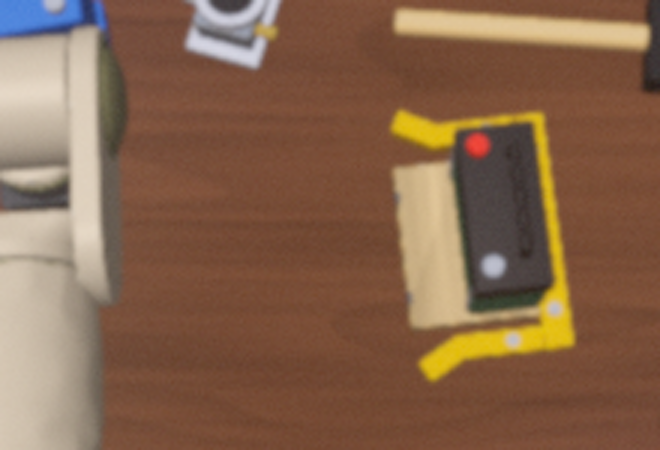

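View pics/s9.png

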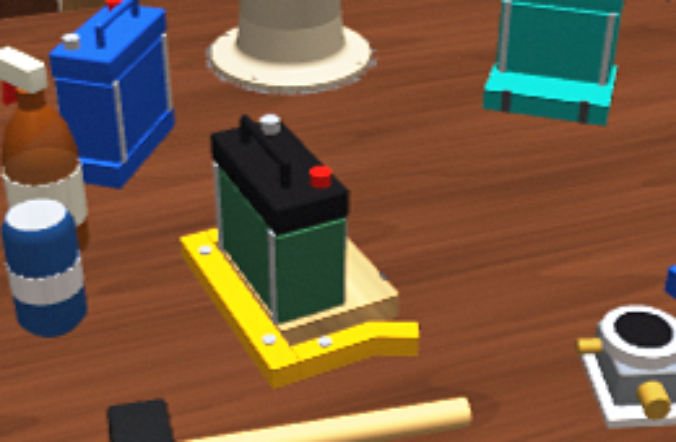

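```bash
python3 -c "
from bench import arm; arm.finish_job(); print(arm.get_obs()['time'])"
```

```text
the job is handed in; nothing more can be done
the job is handed in; nothing more can be done
```

The battery box is home in the yellow dock, upright between the rails, and I have handed the job in. I pushed only on the sled's toe, with two spread fingertips about 12 mm above the bench, turning the sled to line up with the dock as it entered.

**Position:** in the last pictures the sled origin is at dock y = 36 mm (home is 35), about 6 mm off centre in x. The toe edge is parallel to the dock, reading y = 122 and 123 mm at its two ends (125 when home). The lid shape suggests about 0.6° of skew. These differences are within what the cameras can resolve.

**Contact with the stop:** the pushing force rose from about 11 N to 30 N, and the hand's position then agreed with the measured dock position.

**Hand and surroundings:** the hand is clear, about 290 mm up and about 0.25 m back from the toe, with wrist force near 0 N. The mallet, can, carburettor and spray bottle look untouched in the final pictures. The run took about 11.4 s of the 45 s allowed.

**Small disagreements:** short moves fell a little short, and the tool tilted up to about 2° while pushing. In the two pictures viewed while pushing and the one at the stop, the gripper stayed clear of the box.

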